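# Find the stamped trimmings crate and push it over the dispatch line

### The job

With your fingertips, tip first the left and then the right plywood crate (as the robot sees them) over towards the robot, so that each comes to lie on its near face with its underside turned to the far side of the bench. Then push the one that is stamped underneath, still lying, away from the robot along the bench until all of it is just beyond the brass dispatch line, at most 3 cm past it, and square to it. Leave the other crate lying on the near side of the line, never lift a crate, and leave everything else where it is.

Things in the scene. Friction and masses are not known exactly. Their poses are not given: they have to be found in the camera images.
- crate_1: one of two outwardly alike closed plywood crates, one on the robot's left, one on its right (either way): standing, 60 mm deep (its x, away from the robot) x 140 wide (its y) x 115 tall (its z), 0.3-0.6 kg, balance point at its middle. Origin: centre of the underside. Pulled robotwards within 25 mm of the top of its far face it pivots on its near bottom edge and past about 28 degrees falls onto its near face
- crate_1_mid (a point): centre of crate_1, half-way up
- crate_1_near (a point): middle of crate_1's bottom edge nearest the robot
- crate_1_far (a point): middle of crate_1's bottom edge farthest from the robot
- crate_2: one of two outwardly alike closed plywood crates, one on the robot's left, one on its right (either way): standing, 60 mm deep (its x, away from the robot) x 140 wide (its y) x 115 tall (its z), 0.3-0.6 kg, balance point at its middle. Origin: centre of the underside. Pulled robotwards within 25 mm of the top of its far face it pivots on its near bottom edge and past about 28 degrees falls onto its near face
- crate_2_mid (a point): centre of crate_2, half-way up
- crate_2_near (a point): middle of crate_2's bottom edge nearest the robot
- crate_2_far (a point): middle of crate_2's bottom edge farthest from the robot
- stamp (a point): centre of the stamp, on the underside of one of the two crates (it coincides with that crate's origin): a dark burnt-in ring 54 mm across with a cross inside. The other crate's underside is bare
- line: dispatch line: a flat brass strip let into the bench beyond the crates, 8 mm wide, 620 mm long (its y), flush, no obstacle. Origin: its middle; its x points away from the robot
- spool: small wooden thread spool, 34 mm across, 50 mm tall, standing between the two crates; loose, not part of the job. Origin: centre of its underside
- jar: small amber jar, 48 mm across, 70 mm tall, standing beyond the dispatch line between the two crates' paths; loose, not part of the job. Origin: centre of its underside
- hat_block: domed wooden hat block, 140 mm across, 116 mm tall, left of the crates; loose, not part of the job. Origin: centre of its underside
- tin: open green tin 100 x 70 x 35 mm, right of the crates; loose, not part of the job. Origin: centre of its underside
- hammer: hammer 240 mm long lying at the left; loose, not part of the job. Origin: on the underside, in the middle of its length
- brush: brush 200 mm long lying at the right; loose, not part of the job. Origin: on the underside, in the middle of its length

How it is judged:
By the outcome, as a careful person would: the job done as asked, in the order asked, and still so for the second after the job is handed in, with the robot touching nothing.
It also fails if it takes over 61 s, if anything falls off the work surface, if the arm or the gripper's body presses on something with over 40 N, if the wrist force passes 120 N, or if a joint passes its speed limit or range.

### The arm

A 6-joint arm with a two-finger parallel gripper is mounted at the origin on the work surface. World frame = base frame: x ahead of the robot, y to its left, z up, the work surface at z = 0. Lengths are in mm, angles in degrees, forces in N, time in s.
With the tool pointing down it reaches from about 300 to 850 mm from the base axis. Payload 4.2 kg.
Tool frame: the origin (TCP) lies between the finger pads; the fingertips stand 22 mm ahead of it and the grasp point (between the pads) lies 3 mm ahead of it; z points along the fingers, y is the direction in which the jaws open and shut (so a half turn about z gives the same grasp; the last joint's range is limited). The gripper opens to 91 mm and grips with 3 to 60 N. Pads are 32 mm wide; open, the fingers measure 118 mm over their backs; the gripper's body (76 mm by 178 mm) begins 60 mm behind the grasp point.
Start: joints at [-78.323, 18.312, 89.639, -0, 72.044, -1.146], TCP at [127.615, -560.674, 235.976] pointing down, gripper open.
Joint ranges: [-177.97, 177.97], [-48.28, 115.42], [12.27, 149.76], [-77.06, 257.06], [2.81, 150.46], [-146.56, 146.56]. Speed limits (degrees/s): [147.25, 147.25, 180, 180, 180, 180].

### API

Orientations are given as [roll, pitch, yaw] about the fixed x, y, z axes, in that order (R = Rz(yaw) Ry(pitch) Rx(roll)).
In Python, from workcell import * gives the robot as it stands.
- The arm moves only by the shell command python3 -m jog 'ROWS' [OPENING] [FORCE]. ROWS is text: rows parted by semicolons, each of 6 numbers parted by spaces: the shift along the tool's x, y, z in units of 0.5 m (1.0 is 0.5 m), then the turn, a rotation vector about the tool's x, y, z in units of pi/2 rad (1.0 is pi/2 rad). A call has 1 to 20 rows; each row is the pose to reach, as a shift and turn from the pose measured when the call began, along the tool's axes at that moment; what a row does not reach only later rows make up. A row lasts 1/12 s, in which the tool goes at most 41.7 mm and 7.16 degrees, less where a joint would pass 70% of its speed; a pose out of reach is approached as far as the arm can. A call with a number of a shift or a turn outside -1 to 1 is refused whole. A call with a gripper value outside its range is refused whole. OPENING is the opening, from -1 (shut) to 1 (fully open), set as the call begins (- or left out, the last holds). The fingers move at their own pace and stop on an object; FORCE is the grip in N (left out, the last holds). Time passes only in rows, so rows that repeat a pose let the fingers close. It gives the time, the measured TCP pose, the force and the opening at its end, in the units of the state.
- state(): the state, without advancing time (a new reading comes with each control period).
- grab_frame(name): name is "scene" or "top" or "wrist"; returns the picture (420x560x3 uint8, red, green, blue); there is no depth.
- calibration(name): a dict with "mtx" (3x3 intrinsics, pixels), "rvec" (rotation vector, rad) and "tvec" (3), from world to camera coordinates, as OpenCV has them. Camera axes: x right, y down, z forward; pixel columns grow to the right and rows downward; lengths in mm; the calibration is good to about 2 mm. A picture is of the moment at which its call begins: read the wrist's pose just before it. calibration takes no time and is no camera call; for the wrist camera it gives the pose at the moment of the call.
- job_done(): hands the job in, once; it reports no verdict.
Trained networks look in the newest picture that a camera, given by its name, has taken for a name from the list of things; names that differ only in an ending like _2 or _b are one class to them, and where a whole thing is asked for, a point or a joint stands for the part that bears it (a point fixed in the world has none). Each returns a list of dicts, best first, with "confidence" (0 to 1); they miss things now and then, are a little off and sometimes report something else, mostly with a low value. They report only what shows in the picture. A call takes as long as a camera call.
- spot_in(query, camera): "rect" ([left, top, right, bottom] in pixels, round what is visible of it).
- tip_of(query, camera): "location" ([column, row] in pixels: a listed point, or the origin of a listed thing).
The state is a dict: "time_s": time; "qpos": joint angles; "qvel": joint speeds; "effort": joint torques, N m; "ee_pos": TCP position; "ee_rot": TCP orientation; "force": force on the tool from outside, world axes, zero at the start; "torque": the same for the moment, N m; "gripper_width": finger opening in mm.
Only numpy, scipy, OpenCV 4.12 (cv2) and the standard library are available. Lean on these libraries where they do the work, as an engineer would, in place of code of your own. Each camera call takes 0.05 s, during which the arm holds its last target. There are 200 camera calls.

## Working session

There is one attempt and no reset: what is moved stays moved. The work goes in short steps, Python scripts to look and compute and a shell command to move; the robot and the scene stay as the last step left them, time stands still between calls to the robot, and variables do not carry over. Pictures are saved under pics/ and viewed, about 8 in all and at most 12, crops included, and the job is handed in when it is done.

```bash
mkdir -p pics; ls; cat > h.py <<'E'
from workcell import *
import numpy as np, cv2
from scipy.spatial.transform import Rotation as R
def ray(name,px,z=0.0,cal=None):
    c=cal or calibration(name)
    K=np.array(c["mtx"],float);rv=np.array(c["rvec"],float);t=np.array(c["tvec"],float).ravel()
    Rm=cv2.Rodrigues(rv)[0]
    d=Rm.T@np.linalg.inv(K)@np.array([px[0],px[1],1.0]);o=-Rm.T@t
    return o+d*(z-o[2])/d[2]
def proj(name,P):
    c=calibration(name)
    return cv2.projectPoints(np.array(P,float).reshape(-1,3),np.array(c["rvec"],float),np.array(c["tvec"],float),np.array(c["mtx"],float),None)[0].reshape(-1,2)
def save(name,f):
    im=grab_frame(name);cv2.imwrite("pics/"+f,im[...,::-1]);return im
E
python3 - <<'E'
from h import *
a=save("scene","s1.png");b=save("top","t1.png")
cv2.imwrite("pics/both.png",cv2.resize(np.vstack([a,b]),(800,1200))[...,::-1])
s=state();print(s["time_s"],s["ee_pos"],s["ee_rot"],s["force"])
for q in ["crate_1","spool","jar","hat_block","tin","line"]:
    for c in ["top"]:
        for d in tip_of(q,c)[:2]: print(q,c,np.round(d["location"]),round(d["confidence"],2),ray(c,d["location"]).round())
for n in ("top","scene"):
    c=calibration(n);Rm=cv2.Rodrigues(np.array(c["rvec"]))[0];print(n,(-Rm.T@np.array(c["tvec"]).ravel()).round())
E
```

```text
pics
0.1 [ 127.53232376 -560.27361626  235.23008185] [-1.79913667e+02 -1.17661586e-03  1.28226904e+01] [-0.13046959  0.11826647 -1.03134476]
crate_1 top [242. 210.] 0.68 [547. 145.   0.]
crate_1 top [343. 222.] 0.68 [ 502. -150.    0.]
spool top [288. 204.] 0.65 [559.   8.   0.]
jar top [296. 166.] 0.64 [672. -17.   0.]
hat_block top [147. 207.] 0.78 [562. 426.   0.]
hat_block top [238. 208.] 0.59 [552. 158.   0.]
tin top [432. 198.] 0.93 [ 569. -414.    0.]
line top [287. 189.] 0.87 [606.  11.   0.]
top [ 398.   12. 1517.]
scene [1059. -607. 1103.]
```

View pics/t1.png

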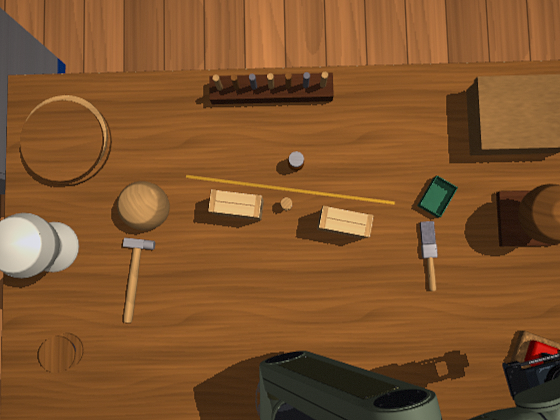

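View pics/s1.png

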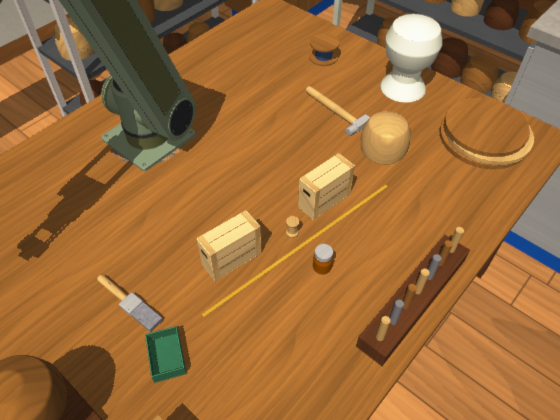

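Top view: line from (187,177) to (394,203); crate tops near (236,204) and (346,222); spool at (286,204), jar at (296,160). I'll segment the crate tops and the line.

```bash
python3 - <<'E'
from h import *
im=cv2.imread("pics/t1.png")
hsv=cv2.cvtColor(im,cv2.COLOR_BGR2HSV)
print(im[204,225],im[222,335],im[185,250],im[215,290])
vis=cv2.resize(im[150:260,180:420],None,fx=3.3,fy=3.3,interpolation=cv2.INTER_CUBIC)
# crate tops: bright
m=((im[...,2]>185)&(im[...,1]>140)).astype(np.uint8)
for (x0,x1,y0,y1) in [(200,270,183,226),(312,380,200,242)]:
    mm=np.zeros_like(m);mm[y0:y1,x0:x1]=m[y0:y1,x0:x1]
    mm=cv2.morphologyEx(mm,cv2.MORPH_CLOSE,np.ones((3,3)))
    n,l,s,c=cv2.connectedComponentsWithStats(mm);k=1+np.argmax(s[1:,4]);
    ys,xs=np.where(l==k)
    W=np.array([ray("top",(x,y),115)[:2] for x,y in zip(xs,ys)],np.float32)
    r=cv2.minAreaRect(W);print(s[k],r, cv2.boxPoints(r).round().tolist())
    b=cv2.boxPoints(cv2.minAreaRect(np.stack([xs,ys],1).astype(np.float32)))
    cv2.polylines(vis,[(((b-[180,150])+.5)*3.3).astype(int)],True,(255,0,0),1)
cv2.imwrite("pics/t1z.png",vis)
# line
ys,xs=np.where((hsv[...,0]>18)&(hsv[...,0]<30)&(hsv[...,1]>150)&(hsv[...,2]>150))
k=(xs>180)&(xs<400)&(ys>170)&(ys<208)
xs,ys=xs[k],ys[k];p=np.polyfit(xs,ys,1);k=abs(ys-np.polyval(p,xs))<2;p=np.polyfit(xs[k],ys[k],1)
a=ray("top",(187,np.polyval(p,187)));b=ray("top",(394,np.polyval(p,394)));print(k.sum(),a,b,(a+b)/2,np.degrees(np.arctan2(-(b-a)[0],-(b-a)[1])), np.linalg.norm(b-a))
for nm,z,px in (("jar",70,(296,158)),("spool",50,(286,204))): print(nm,ray("top",px,z))
E
```

```text
[125 187 230] [125 185 229] [ 43 133 186] [ 40  86 138]
[ 209  190   53   27 1089] ((554.7697143554688, 154.64190673828125), (138.8774871826172, 59.06619644165039), 81.9386978149414) [[516.0, 90.0], [574.0, 82.0], [594.0, 219.0], [535.0, 228.0]]
[ 319  206   54   31 1109] ((498.7406311035156, -146.4258575439453), (139.0992889404297, 59.03982925415039), 78.20431518554688) [[456.0, -208.0], [513.0, -221.0], [542.0, -84.0], [484.0, -72.0]]
540 [651.10188357 306.59722688   0.        ] [ 557.21060686 -302.27916049    0.        ] [604.15624522   2.15903319   0.        ] 8.766199600073794 616.0730694788981
jar [683.12332428 -16.44947441  70.        ]
spool [555.06496344  14.89337332  50.        ]
```

View pics/t1z.png

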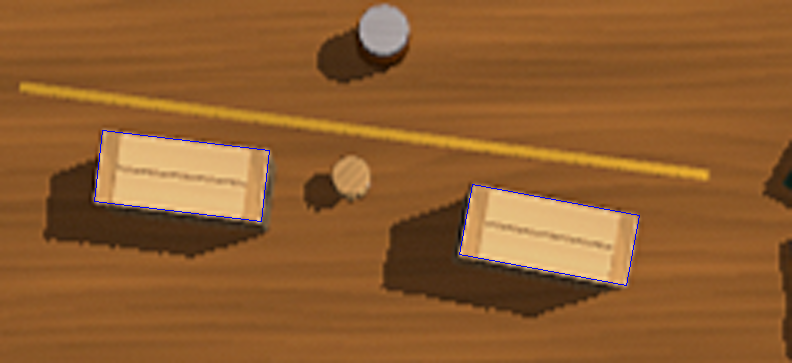

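Measurements fit the sizes given (139×59 mm tops): left crate centre (555,155), yaw −8°; right (499,−146), yaw −12°; line yaw −8.8°. Moving now.

```bash
cat >> h.py <<'E'
def go(p,yaw):
    s=state();e=np.array(s["ee_rot"],float)
    R0=R.from_euler("xyz",e,degrees=True);R1=R.from_euler("xyz",[180,0,yaw],degrees=True)
    d=R0.inv().apply(np.array(p,float)-s["ee_pos"])
    w=(R0.inv()*R1).as_rotvec()
    print("t",round(s["time_s"],2),"pos",np.round(s["ee_pos"],1),"rot",e.round(1),"F",np.round(s["force"],1),"row",(d/500).round(3),(w/(np.pi/2)).round(3),"mm",np.linalg.norm(d).round())
E
P=".95 -.87 0 0 0 .233"; python3 -m jog '.95 -.87 0 0 0 .233;.95 -.87 0 0 0 .233;.95 -.87 0 0 0 .233;.95 -.87 0 0 0 .233;.95 -.87 0 0 0 .233;.95 -.87 0 0 0 .233;.95 -.87 0 0 0 .233;.95 -.87 0 0 0 .233;.95 -.87 0 0 0 .233;.95 -.87 0 0 0 .233;.95 -.87 0 0 0 .233;.95 -.87 0 0 0 .233;.95 -.87 0 0 0 .233;.95 -.87 0 0 0 .233;.95 -.87 0 0 0 .233;.95 -.87 0 0 0 .233;.95 -.87 0 0 0 .233'
python3 -c "
from h import *
go([614,146,200],-8.1);go([614,146,120],-8.1)"
```

```text
time_s: 1.82
ee_pos: [496.4, -27.7, 235.8]
ee_rot: [-179.9, -0.1, -7.9]
force: [-0.2, -0.2, 0.4]
gripper_width: 91.2
t 1.82 pos [496.4 -27.7 235.8] rot [-1.799e+02 -1.000e-01 -7.900e+00] F [-0.2 -0.2  0.4] row [ 0.185 -0.376  0.072] [-0.001 -0.001  0.003] mm 213.0
t 1.82 pos [496.4 -27.7 235.8] rot [-1.799e+02 -1.000e-01 -7.900e+00] F [-0.2 -0.2  0.4] row [ 0.185 -0.376  0.232] [-0.001 -0.001  0.003] mm 240.0
```

```bash
python3 -m jog '.185 -.376 .05 0 0 .003;.185 -.376 .05 0 0 .003;.185 -.376 .05 0 0 .003;.185 -.376 .05 0 0 .003;.185 -.376 .05 0 0 .003;.185 -.376 .05 0 0 .003;.185 -.376 .232 0 0 .003;.185 -.376 .232 0 0 .003;.185 -.376 .232 0 0 .003;.185 -.376 .232 0 0 .003'
python3 - <<'E'
from h import *
go([614,146,120],-8.1)
save("scene","s2.png");a=cv2.imread("pics/s2.png")
cv2.imwrite("pics/s2z.png",cv2.resize(a[80:330,180:440],None,fx=2.3,fy=2.3))
E
```

```text
time_s: 2.65
ee_pos: [611.5, 144.3, 117.3]
ee_rot: [179.9, 0.4, -8.2]
force: [-0.1, -0.2, 1.1]
gripper_width: 91.0
t 2.65 pos [611.5 144.3 117.3] rot [179.9   0.4  -8.2] F [-0.1 -0.2  1.1] row [ 0.004 -0.004 -0.006] [ 0.001  0.004 -0.001] mm 4.0
```

View pics/s2z.png

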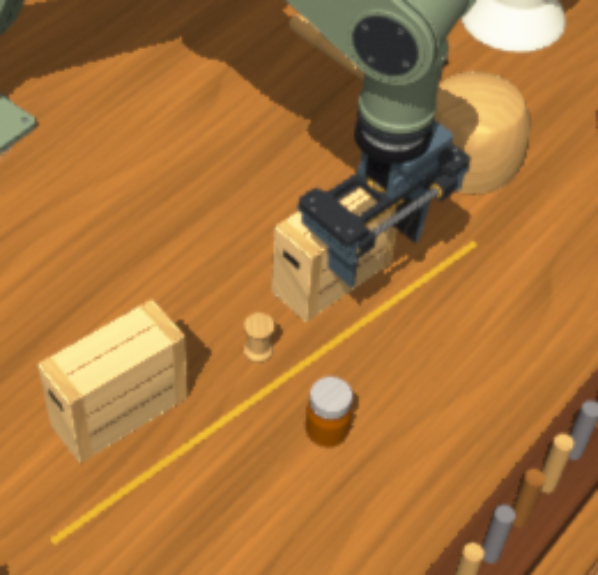

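The fingers stand beyond the left crate's far face, and the image agrees with the 10 mm gap I computed. Now I tip it along an arc.

```bash
python3 -m jog '-.01 0 -.01 0 0 0;-.022 0 -.01 0 0 0;-.04 0 -.018 0 0 0;-.058 0 -.028 0 0 0;-.078 0 -.034 0 0 0;-.098 0 -.039 0 0 0;-.114 0 -.042 0 0 0;-.13 0 -.043 0 0 0;-.146 0 -.043 0 0 0;-.16 0 -.042 0 0 0;-.17 0 -.042 0 0 0;-.17 0 -.042 0 0 0;-.17 0 -.042 0 0 0;-.17 0 -.05 0 0 0;-.17 0 -.1 0 0 0;-.17 0 -.17 0 0 0;-.17 0 -.22 0 0 0'
python3 - <<'E'
from h import *
a=save("scene","s3.png")
cv2.imwrite("pics/s3z.png",cv2.resize(a[80:330,180:440][...,::-1],None,fx=2.3,fy=2.3))
for d in tip_of("stamp","scene")[:2]: print(d)
u=np.array([.979,-.204]);c=np.array([498.7,-146.4]);p=c+60*u
go([*p,215],-11.8);go([*p,120],-11.8)
E
```

```text
time_s: 4.12
ee_pos: [530.4, 156.9, 232.4]
ee_rot: [-179.9, -0.1, -8.2]
force: [-0.1, -0.1, 0.0]
gripper_width: 91.4
{'location': [313.8, 186.3], 'confidence': 0.56}
t 4.22 pos [532.6 157.5 235.3] rot [-179.7   -0.5   -8.2] F [ 1.  -0.3  0.1] row [0.139 0.619 0.039] [-0.003 -0.006  0.04 ] mm 318.0
t 4.22 pos [532.6 157.5 235.3] rot [-179.7   -0.5   -8.2] F [ 1.  -0.3  0.1] row [0.137 0.62  0.229] [-0.003 -0.006  0.04 ] mm 337.0
```

View pics/s3z.png

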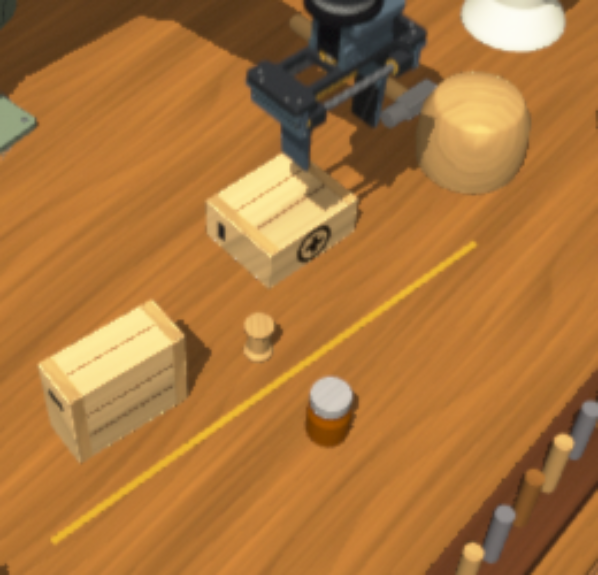

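The left crate lies on its near face and carries the stamp (ring at crop (313,243)). Next is the right crate.

```bash
python3 -m jog '.139 .62 .02 0 0 .04;.139 .62 .02 0 0 .04;.139 .62 .02 0 0 .04;.139 .62 .02 0 0 .04;.139 .62 .02 0 0 .04;.139 .62 .02 0 0 .04;.139 .62 .02 0 0 .04;.139 .62 .02 0 0 .04;.139 .62 .02 0 0 .04;.139 .62 .02 0 0 .04;.138 .62 .1 0 0 .04;.138 .62 .17 0 0 .04;.138 .62 .226 0 0 .04;.138 .62 .226 0 0 .04;.138 .62 .226 0 0 .04'
python3 - <<'E'
from h import *
go([557.4,-158.6,120],-11.8)
E
```

```text
time_s: 5.47
ee_pos: [557.0, -157.3, 120.4]
ee_rot: [-179.6, -0.3, -11.7]
force: [0.4, 0.6, 0.2]
gripper_width: 91.2
t 5.47 pos [ 557.  -157.3  120.4] rot [-179.6   -0.3  -11.7] F [0.4 0.6 0.2] row [0.001 0.002 0.001] [-0.004 -0.003  0.001] mm 1.0
```

```bash
python3 -m jog '-.012 0 -.006 0 0 0;-.026 0 -.006 0 0 0;-.044 0 -.014 0 0 0;-.062 0 -.024 0 0 0;-.082 0 -.03 0 0 0;-.102 0 -.035 0 0 0;-.118 0 -.038 0 0 0;-.134 0 -.039 0 0 0;-.15 0 -.039 0 0 0;-.164 0 -.038 0 0 0;-.174 0 -.038 0 0 0;-.174 0 -.038 0 0 0;-.174 0 -.038 0 0 0;-.174 0 -.05 0 0 0;-.174 0 -.1 0 0 0;-.174 0 -.17 0 0 0;-.174 0 -.22 0 0 0'
python3 - <<'E'
from h import *
a=save("scene","s4.png");b=save("top","t4.png")
for d in tip_of("stamp","scene")[:2]: print(d, ray("scene",d["location"],30))
v=np.vstack([cv2.resize(a[80:300,160:460],(560,411)),cv2.resize(b[150:270,180:420],(560,280))])
v=cv2.resize(v,(480,592));cv2.imwrite("pics/v4.png",v[...,::-1])
m=((b[...,0]>185)&(b[...,1]>140)).astype(np.uint8);m[:,:195]=0;m[:,275:]=0;m[:185]=0;m[290:]=0
m=cv2.morphologyEx(m,cv2.MORPH_CLOSE,np.ones((3,3)))
n,l,s,c=cv2.connectedComponentsWithStats(m);k=1+np.argmax(s[1:,4]);ys,xs=np.where(l==k)
W=np.array([ray("top",(x,y),60)[:2] for x,y in zip(xs,ys)],np.float32)
r=cv2.minAreaRect(W);print(s[k],r,cv2.boxPoints(r).round().tolist());print(state()["time_s"],state()["ee_pos"])
E
```

```text
time_s: 6.88
ee_pos: [472.0, -140.4, 232.4]
ee_rot: [-179.7, -0.4, -11.7]
force: [1.1, -0.7, -0.9]
gripper_width: 90.8
{'location': [319.0, 187.1], 'confidence': 0.77} [528.8619122  157.34497799  30.        ]
{'location': [128.9, 300.0], 'confidence': 0.47} [ 414.08306536 -397.8903447    30.        ]
[ 206  215   54   42 1697] ((463.4767761230469, 167.80618286132812), (138.62281799316406, 114.90580749511719), 81.81429290771484) [[397.0, 107.0], [510.0, 91.0], [530.0, 228.0], [416.0, 245.0]]
7.0333 [ 472.77863229 -140.62863274  232.35659982]
```

View pics/v4.png

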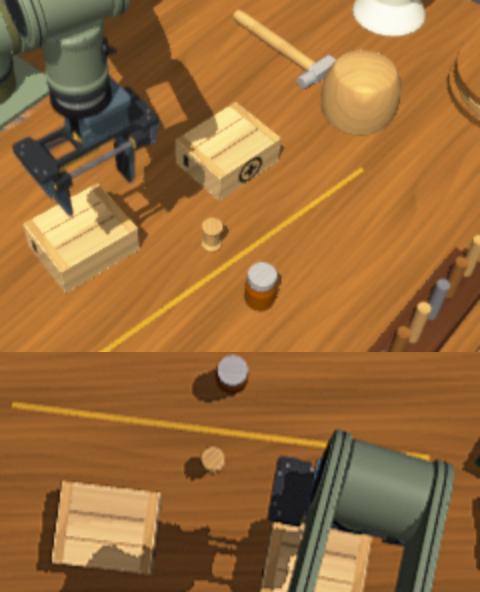

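Both crates lie; the left is at centre (463.5,167.8), yaw −8.2°, measured 138.6×114.9 as it should be. The right one's underside shows no stamp. I'll go round to the near side of the left crate.

```bash
python3 -c "
from h import *
go([369,182,232],-8.77);go([369,182,44],-8.77)"
```

```text
t 7.03 pos [ 472.8 -140.6  232.4] rot [-179.7   -0.6  -11.7] F [ 0.   0.3 -0.6] row [-0.334 -0.59   0.   ] [-0.003 -0.007 -0.033] mm 339.0
t 7.03 pos [ 472.8 -140.6  232.4] rot [-179.7   -0.6  -11.7] F [ 0.   0.3 -0.6] row [-0.339 -0.588  0.376] [-0.003 -0.007 -0.033] mm 388.0
```

```bash
python3 -m jog '-.335 -.59 0 -.003 -.007 -.033;-.335 -.59 0 -.003 -.007 -.033;-.335 -.59 0 -.003 -.007 -.033;-.335 -.59 0 -.003 -.007 -.033;-.335 -.59 0 -.003 -.007 -.033;-.335 -.59 0 -.003 -.007 -.033;-.335 -.59 0 -.003 -.007 -.033;-.335 -.59 0 -.003 -.007 -.033;-.335 -.59 0 -.003 -.007 -.033;-.335 -.59 0 -.003 -.007 -.033;-.339 -.588 .08 -.003 -.007 -.033;-.339 -.588 .16 -.003 -.007 -.033;-.339 -.588 .24 -.003 -.007 -.033;-.339 -.588 .32 -.003 -.007 -.033;-.339 -.588 .376 -.003 -.007 -.033;-.339 -.588 .376 -.003 -.007 -.033;-.339 -.588 .376 -.003 -.007 -.033'
python3 -c "
from h import *
go([604.2,149,44],-8.77);go([627.8,142.2,44],-8.77)"
```

```text
time_s: 8.45
ee_pos: [368.4, 180.6, 43.1]
ee_rot: [179.9, 0.2, -8.9]
force: [0.2, 0.4, 0.9]
gripper_width: 91.2
t 8.45 pos [368.4 180.6  43.1] rot [179.9   0.2  -8.9] F [0.2 0.4 0.9] row [ 0.476 -0.01  -0.003] [ 0.001  0.002 -0.001] mm 238.0
t 8.45 pos [368.4 180.6  43.1] rot [179.9   0.2  -8.9] F [0.2 0.4 0.9] row [ 0.525 -0.004 -0.004] [ 0.001  0.002 -0.001] mm 262.0
```

```bash
python3 -m jog '.02 0 0 0 0 0;.035 0 0 0 0 0;.05 0 0 0 0 0;.065 0 0 0 0 0;.085 0 0 0 0 0;.11 0 0 0 0 0;.135 0 0 0 0 0;.16 0 0 0 0 0;.185 -.002 0 0 0 0;.21 -.002 0 0 0 0;.235 -.002 0 0 0 0;.26 -.002 0 0 0 0;.285 -.002 0 0 0 0;.31 -.002 0 0 0 0;.335 -.003 0 0 0 0;.36 -.003 0 0 0 0;.38 -.003 0 0 0 0;.395 -.003 0 0 0 0;.405 -.003 0 0 0 0;.405 -.003 0 0 0 0'
python3 -m jog '.015 0 0 0 0 0;.03 0 0 0 0 0;.045 0 0 0 0 0;.056 0 0 0 0 0;.06 0 0 0 0 0;.06 0 0 0 0 0'
cat >> h.py <<'E'
def look(f,box=(230,300,140,210)):
    b=save("top",f)
    m=((b[...,0]>185)&(b[...,1]>140)).astype(np.uint8);k0=np.zeros_like(m)
    k0[150:235,195:278]=m[150:235,195:278]
    m=cv2.morphologyEx(k0,cv2.MORPH_CLOSE,np.ones((3,3)))
    n,l,s,c=cv2.connectedComponentsWithStats(m);k=1+np.argmax(s[1:,4]);ys,xs=np.where(l==k)
    W=np.array([ray("top",(x,y),60)[:2] for x,y in zip(xs,ys)])-[604.16,2.16]
    a=np.radians(-8.77);n_=np.array([np.cos(a),np.sin(a)]);v=np.array([-n_[1],n_[0]])
    L=np.stack([W@n_,W@v],1).astype(np.float32)
    print("line frame n,v; rect",cv2.minAreaRect(L),cv2.boxPoints(cv2.minAreaRect(L)).round(1).tolist(),"min/max",L.min(0),L.max(0))
    p=(np.array(state()["ee_pos"])[:2]-[604.16,2.16]);print("tcp n,v",p@n_,p@v)
E
python3 - <<'E'
from h import *
look("t5.png");a=save("scene","s5.png");b=cv2.imread("pics/t5.png")[...,::-1]
v=np.vstack([cv2.resize(a[60:300,160:460],(560,448)),cv2.resize(b[140:260,180:420],(560,280))])
cv2.imwrite("pics/v5.png",cv2.resize(v,(460,598))[...,::-1])
print(state()["time_s"],state()["force"],state()["ee_rot"])
E
```

```text
time_s: 10.12
ee_pos: [570.1, 150.6, 43.7]
ee_rot: [179.9, 0.1, -8.9]
force: [-1.4, -0.2, 1.9]
gripper_width: 90.9
time_s: 10.62
ee_pos: [600.4, 145.8, 44.1]
ee_rot: [179.9, 0.1, -8.9]
force: [-3.5, -0.2, 2.5]
gripper_width: 91.0
line frame n,v; rect ((56.443763732910156, 98.1445541381836), (72.25499725341797, 54.30192184448242), 7.624273777008057) [[17.0, 120.30000305175781], [24.200000762939453, 66.4000015258789], [95.9000015258789, 76.0], [88.5999984741211, 129.8000030517578]] min/max [19.342466 73.21001 ] [ 95.58561 129.84875]
tcp n,v -25.601479514124534 141.38676416289653
10.7167 [-1.90374659  0.54639751  2.35997214] [ 1.79918031e+02  5.91974222e-02 -8.92438874e+00]
```

View pics/v5.png

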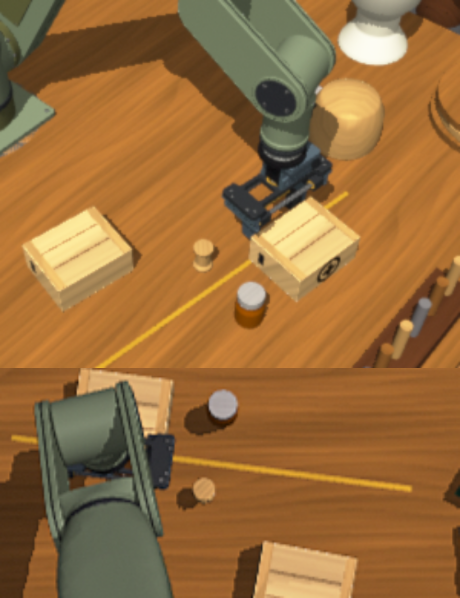

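The crate pushes straight; the arm hides part of it in the top view, and the two estimates of the near face differ (−10 vs −18 mm). A 29 mm push lands inside the window for either. Then I'll back off and look unobstructed.

```bash
python3 -m jog '.012 0 0 0 0 0;.025 0 0 0 0 0;.038 0 0 0 0 0;.048 0 0 0 0 0;.055 0 0 0 0 0;.058 0 0 0 0 0;.058 0 0 0 0 0;.058 0 0 0 0 0'
python3 -c "
from h import *
go([627,142,44],-8.77)"
python3 -m jog '-.02 0 0 0 0 0;-.08 0 0 0 0 0;-.16 0 0 0 0 0;-.24 0 0 0 0 0;-.3 0 0 0 0 0;-.3 0 -.1 0 0 0;-.36 0 -.2 0 0 0;-.4 0 -.3 0 0 0;-.45 0 -.35 0 0 0;-.45 0 -.35 0 0 0;-.45 0 -.35 0 0 0;-.45 0 -.35 0 0 0'
python3 - <<'E'
from h import *
look("t6.png");a=save("scene","s6.png");b=cv2.imread("pics/t6.png")[...,::-1]
v=np.vstack([cv2.resize(a[60:300,160:460],(560,448)),cv2.resize(b[140:260,180:420],(560,280))])
cv2.imwrite("pics/v6.png",cv2.resize(v,(460,598))[...,::-1])
for d in tip_of("stamp","scene")[:1]: 
    p=ray("scene",d["location"],30)[:2]-[604.16,2.16];print("stamp n",p@[.988,-.1525],p@[.1525,.988])
E
```

```text
time_s: 11.38
ee_pos: [629.6, 141.2, 43.9]
ee_rot: [179.9, -0.0, -8.9]
force: [-1.4, -0.4, 0.5]
gripper_width: 91.5
t 11.38 pos [629.6 141.2  43.9] rot [179.9  -0.   -8.9] F [-1.4 -0.4  0.5] row [-0.005 -0.001 -0.   ] [ 0.001 -0.    -0.002] mm 3.0
time_s: 12.38
ee_pos: [407.9, 176.8, 220.5]
ee_rot: [-179.9, -0.3, -8.9]
force: [0.6, 0.9, -0.3]
gripper_width: 90.9
line frame n,v; rect ((52.1434211730957, 142.14816284179688), (69.27230834960938, 142.53048706054688), 7.338377475738525) [[8.699999809265137, 208.39999389648438], [26.899999618530273, 67.0], [95.5999984741211, 75.9000015258789], [77.4000015258789, 217.3000030517578]] min/max [22.992605 73.303024] [ 95.58561 211.74239]
tcp n,v -220.84068816779592 142.25860878555315
stamp n 138.78989500525378 132.70745802175122
```

View pics/v6.png

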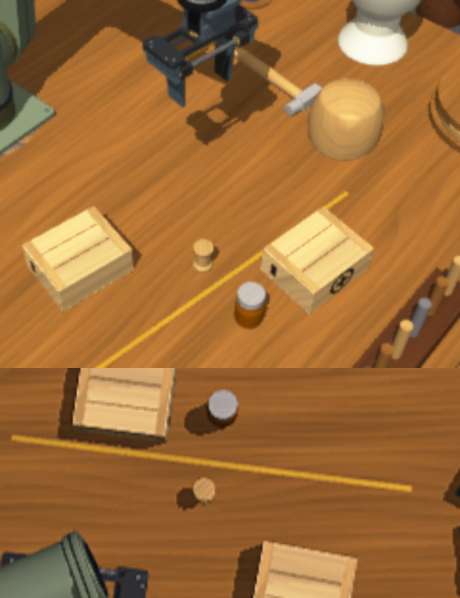

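My mask clipped at row 150, which explains the earlier mismatch; I'll remeasure on the same picture.

```bash
sed -i 's/150:235/110:235/g' h.py; python3 - <<'E'
from h import *
look("t7.png")
E
```

```text
line frame n,v; rect ((81.23635864257812, 142.5670166015625), (114.77662658691406, 138.5828094482422), 0.1824231743812561) [[23.600000381469727, 211.6999969482422], [24.100000381469727, 73.0999984741211], [138.8000030517578, 73.5], [138.39999389648438, 212.0]] min/max [23.724188 73.303024] [138.74492 211.79208]
tcp n,v -221.0205160851376 141.78612635254748
```

```bash
python3 -c "
from h import *
import cv2
a=cv2.imread('pics/t1.png').astype(int);b=cv2.imread('pics/t7.png').astype(int)
for n,(x,y) in dict(spool=(286,204),jar=(296,160),hat=(147,207),tin=(437,197),brush=(429,250),hammer=(132,280)).items(): print(n,abs(a-b)[y-12:y+12,x-12:x+12].mean().round(1))
print(job_done(),state()['time_s'])"
```

```text
spool 2.4
jar 2.6
hat 3.2
tin 2.0
brush 2.8
hammer 27.5
the job is handed in; nothing more can be done
the job is handed in; nothing more can be done
```

I tipped the left crate and then the right one onto their near faces with the open fingertips. The stamp showed on the left crate, so I pushed that one beyond the brass line, backed off and handed the job in. The arm's clock stood at about 12.5 s.

**Final position:** in the last top picture the stamped crate's near face is about 20 mm past the line's far edge (24 mm past its centre), and the crate is square to within about 0.2°. The stamp found in the scene picture gives the same distance. The other crate lies well on the near side, with a bare underside.

**Other objects:** the spool, jar, hat block, tin and brush areas look unchanged from the first picture. The check at the hammer did not match: that patch of the picture changed. The arm never went near the hammer, and it lies as before in the scene picture. I think this is the parked arm or its shadow, but I did not check it separately.

**Measurements that disagreed:** one estimate part-way through the push differed from the tool position because my picture mask cut off the crate's far end. I corrected the mask and measured again before handing in.

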